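Make up two painting kits from the paint stock

TASK

Make up two painting kits from the stock on the studio table. For the yellow tray, stand the blue bottle and the white jar upright on the tray's floor; for the green tray, stand the red bottle upright on the tray's floor and slide the metal brush tube down into the wooden holder until the red band's lower edge is level with the top of the holder, foot on the bottom of the bore. Leave the black bottle and the orange jar standing where they are.

Things in the scene. Friction and masses are not known exactly. Their poses are not given: they have to be found in the camera images.
- yellow_tray: shallow yellow tray, open at the top, fixed to the table; 200 mm (its x) by 150 mm (its y) outside, walls 5 mm thick, rim 22 mm high, inner floor 5 mm above its underside. Origin: centre of its underside. Empty at the start; it takes the blue bottle and the white jar.
- green_tray: shallow green tray, open at the top, fixed to the table; 200 mm (its x) by 150 mm (its y) outside, walls 5 mm thick, rim 22 mm high, inner floor 5 mm above its underside. Origin: centre of its underside. A wooden holder stands at its +x end; the rest of its floor, from its -x end to its middle, is free for the red bottle.
- tube_holder: light wood block, 54 x 54 mm, 50 mm tall, fixed on the floor of the green tray, with a vertical round bore in the middle of its top: 29 mm diameter with a 3 mm chamfered mouth, 40 mm deep (bore bottom 10 mm above the block's underside). Origin: centre of its underside, on the bore's axis; z up.
- blue_bottle: blue paint bottle with a blue screw cap and a white paper label round its middle; body 44 mm diameter, 90 mm tall overall with a narrower neck and cap at the top (straight-sided body up to about 50 mm: grip it there), about 0.15 kg. Stands upright, loose. Origin: centre of its underside; z up along its axis.
- red_bottle: red paint bottle with a red screw cap and a white paper label round its middle; body 44 mm diameter, 90 mm tall overall with a narrower neck and cap at the top (straight-sided body up to about 50 mm: grip it there), about 0.15 kg. Stands upright, loose. Origin: centre of its underside; z up along its axis.
- white_jar: low, wide white paint jar with a lid of the same colour and a white paper label; 60 mm diameter, 75 mm tall, about 0.2 kg (straight-sided up to about 40 mm, narrower above: grip it 30 to 35 mm up). Stands upright, loose. Origin: centre of its underside; z up along its axis.
- brush_tube: closed aluminium brush tube standing upright, loose; 26 mm diameter, 130 mm tall, foot chamfered 3 mm, about 0.12 kg, violet cap at the top, and a 10 mm wide red band whose lower edge is 40 mm above the foot (the insertion mark: level with the top of the holder when the tube is fully in). Origin: centre of its underside; z up along its axis.
- black_bottle: black paint bottle with a black screw cap and a white paper label round its middle; body 44 mm diameter, 90 mm tall overall with a narrower neck and cap at the top (straight-sided body up to about 50 mm: grip it there), about 0.15 kg. Stands upright, loose. Origin: centre of its underside; z up along its axis. Not wanted in either kit: leave it alone.
- orange_jar: low, wide orange paint jar with a lid of the same colour and a white paper label; 60 mm diameter, 75 mm tall, about 0.2 kg (straight-sided up to about 40 mm, narrower above: grip it 30 to 35 mm up). Stands upright, loose. Origin: centre of its underside; z up along its axis. Not wanted in either kit: leave it alone.
There are look-alikes about, which are no part of the job. What is shaped like the blue_bottle but purple or turquoise is not meant.

How it is judged (in metres and radians):
At the end, for the whole second after the job is handed in: Blue bottle, white jar on the yellow tray's floor, red bottle on the green's (within 5 mm of it, lean < 0.1 rad); tube in the bore, within 5 mm of its axis, 4 mm of its bottom, lean < 0.15 rad; all released, at rest. Black bottle, orange jar upright, within 25 mm of their start (x of blue_bottle in the frame of yellow_tray between -0.095 and 0.095 m and y of blue_bottle in the frame of yellow_tray between -0.07 and 0.07 m and z of blue_bottle in the frame of yellow_tray between 0 and 0.01 m and angle between each of blue_bottle, white_jar, red_bottle, black_bottle, orange_jar's own z axis and vertical below 0.1 rad and linear speed of each of blue_bottle, white_jar, red_bottle, brush_tube below 0.02 m/s and angular speed of each of blue_bottle, white_jar, red_bottle, brush_tube below 0.2 rad/s and x of white_jar in the frame of yellow_tray between -0.095 and 0.095 m and y of white_jar in the frame of yellow_tray between -0.07 and 0.07 m and z of white_jar in the frame of yellow_tray between 0 and 0.01 m and x of red_bottle in the frame of green_tray between -0.095 and 0.095 m and y of red_bottle in the frame of green_tray between -0.07 and 0.07 m and z of red_bottle in the frame of green_tray between 0 and 0.01 m and horizontal distance between brush_tube and tube_holder below 0.005 m and z of brush_tube in the frame of tube_holder between 0.005 and 0.014 m and angle between the z axis of brush_tube and the z axis of tube_holder, either way round below 0.15 rad and angle between brush_tube's own z axis and vertical below 0.15 rad and distance of each of black_bottle, orange_jar from where it was at the start of the episode below 0.025 m); the robot touches nothing.
It fails at once if the black bottle is knocked over or moved away (distance of black_bottle from where it was at the start of the episode above 0.04 m or angle between black_bottle's own z axis and vertical above 0.5 rad).
It fails at once if the orange jar is knocked over or moved away (distance of orange_jar from where it was at the start of the episode above 0.04 m or angle between orange_jar's own z axis and vertical above 0.5 rad).
It also fails if it takes over 134 s, if anything falls off the work surface, if the arm or the gripper's body presses on something with over 40 N, if the wrist force passes 120 N, or if a joint passes its speed limit or range.

ROBOT

A 6-joint arm with a two-finger parallel gripper is mounted at the origin on the work surface. World frame = base frame: x ahead of the robot, y to its left, z up, the work surface at z = 0. Lengths are in mm, angles in rad, forces in N, time in s.
With the tool pointing down it reaches from about 350 to 975 mm from the base axis. Payload 7.1 kg.
Tool frame: the origin (TCP) lies midway between the tips of the shut fingers; the grasp point (between the pads) lies 19 mm behind it (ctrl.grip_point_offset is the distance from the TCP to the grasp point, in mm); z points along the fingers, y is the line along which they close (so a half turn about z gives the same grasp; the last joint's range is limited). The gripper opens to 88 mm and grips with 3 to 60 N. Pads are 20 mm wide; open, the fingers measure 115 mm over their backs; the gripper's body (75 mm by 178 mm) begins 61 mm behind the grasp point.
Start: joints at [1.2, 0.423, 1.63, -0, 1.089, -0.019], TCP at [215.335, 586.716, 191.675] pointing down, gripper open.
Joint ranges: [-3, 3], [-0.9, 2.11], [0.09, 2.58], [-1.31, 4.45], [0.11, 2.69], [-2.54, 2.54]. Speed limits (rad/s): [2.39, 2.39, 3.01, 3.14, 3.14, 3.14].

INTERFACE

Orientations are given as a rotation vector (axis times angle).
In Python, from workcell import get_obs, optics, close_job, spotter, ctrl gives the robot as it stands. The module is installed in compiled form; this text tells all that it offers.
- The arm moves only by the tool move_arm, never from a script. Its argument "rows" is a list of rows, each a list of 5 numbers: the shift along the tool's x, y, z in cm, then the turn about the tool's z in degrees, then the opening in per cent of the stroke, from 0 (shut) to 100 (fully open). A call has 1 to 10 rows; each row shifts and turns the commanded pose from where the row before left it, along the tool's axes as they then stand; what a row does not reach is not made up. A row lasts 1/8 s, in which the tool goes at most 62.5 mm and 10.7 degrees, less where a joint would pass 70% of its speed; a pose out of reach is approached as far as the arm can. A call with a gripper value outside its range is refused whole. The fingers move at their own pace and stop on an object; the grip force is fixed at half the most. Time passes only in rows, so rows that do not move let the fingers close. It gives the time, the measured TCP pose, the force, the opening and the grip force at its end, in the units of the state.
- get_obs(): the state, without advancing time (a new reading comes with each control period).
- optics.get_image(name): name is "side" or "top" or "wrist"; returns the picture (420x560x3 uint8, blue, green, red); there is no depth.
- optics.calibration(name): a dict with "camera_matrix" (3x3 intrinsics, pixels), "xyz" and "orientation" of the camera in the world. Camera axes: x right, y down, z forward; pixel columns grow to the right and rows downward; lengths in mm; the calibration is good to about 2 mm. A picture is of the moment at which its call begins: read the wrist's pose just before it. calibration takes no time and is no camera call; for the wrist camera it gives the pose at the moment of the call.
- close_job(): hands the job in; it is judged then, once.
Trained networks look in the newest picture that a camera, given by its name, has taken for a name from the list of things; names that differ only in an ending like _2 or _b are one class to them, and where a whole thing is asked for, a point or a joint stands for the part that bears it (a point fixed in the world has none). Each returns a list of dicts, best first, with "conf" (0 to 1); they miss things now and then, are a little off and sometimes report something else, mostly with a low value. They report only what shows in the picture. A call takes as long as a camera call. They do not tell look-alikes from the thing itself.
- spotter.find_in(camera, label): "point" ([column, row] in pixels, amid what is visible of it).
- spotter.regions_of(camera, label): "region" (420x560 bool, what is visible of it) and "point" ([column, row] in pixels, amid what is visible of it).
The state is a dict: "t": time; "qpos": joint angles; "qvel": joint speeds; "joint_torque": joint torques, N m; "ee_pos": TCP position; "orientation": TCP orientation; "ft_force": force on the tool from outside, world axes, zero at the start; "moment": the same for the moment, N m; "width": finger opening in mm; "grasp_force": force on a finger pad.
Only numpy, scipy, OpenCV 4.12 (cv2) and the standard library are available. Lean on these libraries where they do the work, as an engineer would, in place of code of your own. Each camera call takes 0.05 s, during which the arm holds its last target. There are 200 camera calls.

## Working session

There is one attempt and no reset: what is moved stays moved. The work goes in short steps, Python scripts to look and compute and a tool call to move; the robot and the scene stay as the last step left them, time stands still between calls to the robot, and variables do not carry over. Pictures are saved under pics/ and viewed, at most 14 in all, crops included, and the job is handed in when it is done.

Besides the shell and the picture viewer there is one more tool, called after "Emit:" as name(argument=value, ...) on one line, values as JSON. move_arm: Moves the arm, as the interface text tells. Its arguments: {"type":"object","properties":{"rows":{"type":"array","items":{"type":"array","items":{"type":"number"}}}},"required":["rows"]}

```bash
mkdir -p pics; cat > h.py <<'E'
import numpy as np, cv2
from scipy.spatial.transform import Rotation as R
from workcell import get_obs, optics, close_job, spotter, ctrl
def cal(n):
    c=optics.calibration(n); K=np.array(c["camera_matrix"]); o=np.array(c["orientation"])
    M=R.from_rotvec(o).as_matrix() if o.shape==(3,) else o
    return K,M,np.array(c["xyz"])
def back(n,p,z,c=None):
    K,M,t=c or cal(n); d=M@np.linalg.inv(K)@np.array([p[0],p[1],1.]); return t+d*(z-t[2])/d[2]
def proj(n,X,c=None):
    K,M,t=c or cal(n); q=K@(M.T@(np.array(X,float)-t)); return q[:2]/q[2]
E
python3 - <<'E'
from h import *
for n in ["top","side"]:
    im=optics.get_image(n); cv2.imwrite(f"pics/{n}0.png",im)
    print(n,cal(n)[2].round(), optics.calibration(n)["orientation"])
    for l,z in dict(yellow_tray=5,green_tray=5,tube_holder=55,blue_bottle=90,red_bottle=90,white_jar=75,brush_tube=130,black_bottle=90,orange_jar=75).items():
        for r in spotter.find_in(n,l)[:4]:
            print(l,np.round(r["conf"],2),np.round(r["point"]),back(n,r["point"],z if n=="top" else z/2).round())
o=get_obs(); print({k:np.round(o[k],3) for k in ("t","ee_pos","orientation","width")})
print(R.from_rotvec(o["orientation"]).as_matrix().round(2))
E
```

```text
top [ 316.  -17. 1190.] [-2.12587332  2.11849476 -0.19573058]
yellow_tray 0.8 [385. 224.] [ 509. -282.    5.]
yellow_tray 0.74 [304. 150.] [685. -99.   5.]
green_tray 0.9 [124. 229.] [495. 312.   5.]
tube_holder 0.71 [137. 204.] [543. 273.  55.]
tube_holder 0.17 [303. 150.] [668. -93.  55.]
blue_bottle 0.92 [264. 273.] [392.  -7.  90.]
blue_bottle 0.78 [297. 241.] [459. -76.  90.]
blue_bottle 0.66 [297. 295.] [346. -76.  90.]
blue_bottle 0.62 [324. 280.] [ 378. -131.   90.]
red_bottle 0.84 [221. 249.] [441.  83.  90.]
white_jar 0.6 [225. 202.] [546.  78.  75.]
brush_tube 0.52 [287. 195.] [550. -54. 130.]
black_bottle 0.8 [233. 149.] [661.  61.  90.]
black_bottle 0.61 [301. 147.] [664. -86.  90.]
orange_jar 0.9 [300. 150.] [662. -86.  75.]
orange_jar 0.65 [136. 207.] [535. 269.  75.]
side [415. 660. 529.] [-0.2295067   2.71861471 -1.35829149]
yellow_tray 0.85 [305. 149.] [ 508. -288.    2.]
green_tray 0.8 [271. 349.] [488. 311.   2.]
tube_holder 0.7 [235. 312.] [550. 274.  28.]
blue_bottle 0.96 [370. 190.] [350. -60.  45.]
blue_bottle 0.94 [353. 166.] [ 385. -150.   45.]
blue_bottle 0.86 [343. 205.] [400.   1.  45.]
red_bottle 0.79 [314. 234.] [449.  97.  45.]
white_jar 0.87 [254. 230.] [559.  94.  38.]
white_jar 0.74 [269. 351.] [485. 339.  38.]
brush_tube 0.75 [268. 174.] [560. -58.  65.]
black_bottle 0.89 [196. 214.] [678.  72.  45.]
orange_jar 0.79 [217. 171.] [684. -95.  38.]
{'t': np.float64(1.0), 'ee_pos': array([215.339, 586.71 , 191.695]), 'orientation': array([0.55 , 3.093, 0.   ]), 'width': np.float64(87.939)}
[[-0.94  0.34  0.  ]
 [ 0.34  0.94  0.  ]
 [-0.    0.   -1.  ]]
```

View pics/top0.png

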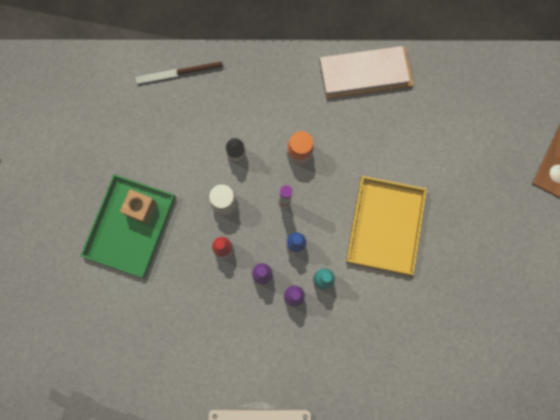

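View pics/side0.png

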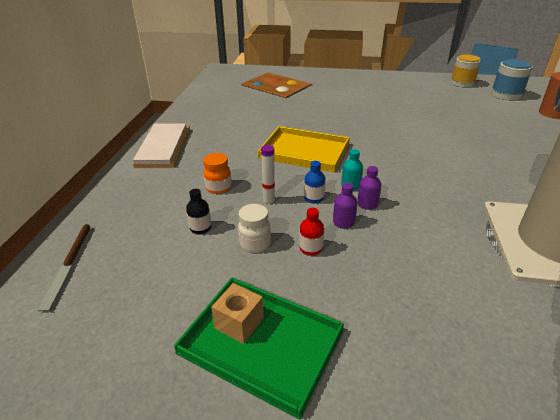

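Top view: blue_bottle-shaped things are the blue (297,241), purples (262,273) and (295,295) and turquoise (324,278). The blue-capped one at (297,241), side (315,183), is the one meant. Red is at (221,246), white jar (222,197), tube (286,192), bore (136,204), black (235,148), orange (301,147). I'll confirm with a crop and fit positions using both views.

```bash
cat >> h.py <<'E'
from scipy.optimize import minimize
B=[(0,22),(55,22),(68,11),(90,11)]; J=[(0,30),(45,30),(55,25),(75,25)]; T=[(0,13),(130,13)]
def sil(n,c,x,y,prof,z0=0):
    a=np.linspace(0,2*np.pi,24); m=np.zeros((420*4,560*4),np.uint8)
    for (z1,r1),(z2,r2) in zip(prof,prof[1:]):
        P=[[x+r*np.cos(t),y+r*np.sin(t),z+z0] for z,r in((z1,r1),(z2,r2)) for t in a]
        q=np.array([proj(n,p,c) for p in P])*4
        cv2.fillConvexPoly(m,cv2.convexHull(q.astype(np.float32)).astype(np.int32),1)
    return m>0
def region(n,l,near):
    return min(spotter.regions_of(n,l),key=lambda r:np.hypot(*(np.array(r["point"])-near)))["region"]
def fit(regs,prof,x0,z0=0):
    ms=[(n,c,cv2.resize(m.astype(np.uint8),(2240,1680),interpolation=0)>0) for n,c,m in regs]
    def f(p):
        s=0
        for n,c,m in ms:
            k=sil(n,c,p[0],p[1],prof,z0); s+=1-(k&m).sum()/(k|m).sum()
        return s
    r=minimize(f,x0,method="Nelder-Mead",options=dict(initial_simplex=np.array(x0)+[[0,0],[12,0],[0,12]],xatol=.3,fatol=1e-4))
    return r.x,r.fun
E
python3 - <<'E'
from h import *
it=optics.get_image("top"); is_=optics.get_image("side")
a=cv2.resize(it[120:320,190:350],(480,600)); b=cv2.resize(is_[140:265,180:390],(800,476))
cv2.imwrite("pics/crop.png",cv2.resize(np.hstack([a,cv2.resize(b,(int(800*600/476),600))]),(800,323)))
for l,p,t,s,x0 in [("blue_bottle",B,(297,241),(315,183),(455,-75)),("red_bottle",B,(221,246),(312,234),(440,85)),("white_jar",J,(222,197),(254,230),(545,80)),("brush_tube",T,(286,192),(268,174),(550,-55)),("black_bottle",B,(235,148),(198,212),(665,65)),("orange_jar",J,(301,147),(217,174),(670,-90))]:
    rg=[]
    for n,q in(("top",t),("side",s)):
        try: rg.append((n,cal(n),region(n,l,q)))
        except Exception as e: print(l,n,e)
    for g in ([rg] if len(rg)<2 else [rg,rg[:1],rg[1:]]):
        x,f=fit(g,p,x0); print(l,[(k[0],int(k[2].sum())) for k in g],x.round(1),round(f,2))
for l,cs in (("yellow_tray",(387,226)),("green_tray",(130,226))):
    m=region("top",l,cs).astype(np.uint8); w=back("top",cs,0)
    pts=np.argwhere(m)[:,::-1]; P=np.array([back("top",q,14)[:2] for q in pts]); print(l,cv2.minAreaRect(P.astype(np.float32)))
print("bore",back("top",(136,204),55))
E
```

```text
blue_bottle [('top', 338), ('side', 734)] [462.  -78.5] 0.21
blue_bottle [('top', 338)] [460.4 -78.5] 0.11
blue_bottle [('side', 734)] [463.  -77.4] 0.06
red_bottle [('top', 366), ('side', 971)] [451.6  85.4] 0.17
red_bottle [('top', 366)] [450.4  85.3] 0.05
red_bottle [('side', 971)] [453.2  84.3] 0.07
white_jar [('top', 682), ('side', 1408)] [559.8  85.6] 0.09
white_jar [('top', 682)] [558.8  85.1] 0.04
white_jar [('side', 1408)] [559.8  86.3] 0.04
brush_tube [('top', 250), ('side', 718)] [558.6 -53.7] 0.17
brush_tube [('top', 250)] [557.  -53.5] 0.07
brush_tube [('side', 718)] [559.1 -53.3] 0.06
black_bottle [('top', 399), ('side', 847)] [676.9  59. ] 0.18
black_bottle [('top', 399)] [674.9  58.4] 0.06
black_bottle [('side', 847)] [677.6  59.7] 0.06
orange_jar [('top', 726), ('side', 976)] [681.7 -89.3] 0.11
orange_jar [('top', 726)] [681.7 -89.4] 0.04
orange_jar [('side', 976)] [682. -88.] 0.07Traceback (most recent call last):
  File "<stdin>", line 14, in <module>
  File "h.py", line 9, in back
    K,M,t=c or cal(n); d=M@np.linalg.inv(K)@np.array([p[0],p[1],1.]); return t+d*(z-t[2])/d[2]
               ~~~^^^
  File "h.py", line 5, in cal
    c=optics.calibration(n); K=np.array(c["camera_matrix"]); o=np.array(c["orientation"])
ValueError: time passes only in moves, steps and waits
```

View pics/crop.png

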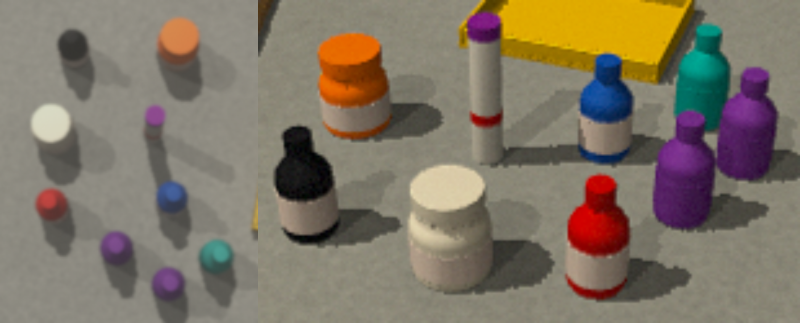

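The crop confirms it: the blue bottle has a blue cap and white label, while the purple and turquoise ones carry no label. Both views agree within 2–3 mm. Trays next.

```bash
python3 - <<'E'
from h import *
optics.get_image("top"); c=cal("top")
for l,cs in (("yellow_tray",(387,226)),("green_tray",(130,226))):
    m=region("top",l,np.array(cs)).astype(np.uint8)
    k=cv2.findContours(m,0,1)[0]; k=max(k,key=len)[:,0]
    P=np.array([back("top",q,16,c)[:2] for q in k]).astype(np.float32)
    r=cv2.minAreaRect(P); print(l,r,cv2.boxPoints(r).round())
print("bore",back("top",(136,204),55,c))
q=get_obs()["qpos"]; print(q.round(3))
E
```

```text
yellow_tray ((506.81365966796875, -282.91204833984375), (153.51986694335938, 203.59852600097656), 78.56183624267578) [[ 392. -338.]
 [ 591. -378.]
 [ 622. -228.]
 [ 422. -187.]]
green_tray ((503.48046875, 299.64617919921875), (157.07562255859375, 202.0645294189453), 71.38748931884766) [[383. 257.]
 [574. 193.]
 [624. 342.]
 [433. 406.]]
bore [544.30130829 275.30863638  55.        ]
[ 1.2    0.423  1.63   0.     1.089 -0.019]
```

Emit:
move_arm(rows=[[0, 0, 0, -10.1, 100], [0, 0, 0, -10.1, 100], [-2.4, -5.2, 0, 0, 100], [-2.4, -5.2, 0, 0, 100], [-2.4, -5.2, 0, 0, 100], [-2.4, -5.2, 0, 0, 100], [-2.4, -5.2, 0, 0, 100], [-2.4, -5.2, 0, 0, 100], [-2.4, -5.2, 0, 0, 100], [-2.4, -5.2, 0, 0, 100]])

```text
t: 3.15
ee_pos: [408.4, 169.2, 192.0]
orientation: [-0.001, 3.141, 0.001]
ft_force: [0.9, 0.2, -0.6]
width: 87.9
grasp_force: 0.0
```

Emit:
move_arm(rows=[[-2.2, -4.2, 0, 0, 100], [-2.1, -4.2, 0, 0, 100], [0, 0, 3.4, 0, 100], [0, 0, 3.4, 0, 100], [0, 0, 3.4, 0, 100], [0, 0, 3.4, 0, 100], [0, 0, 3.3, 0, 100], [0, 0, 0, 0, 0], [0, 0, 0, 0, 0], [0, 0, 0, 0, 0]])

```text
t: 4.4
ee_pos: [451.8, 87.1, 24.0]
orientation: [-0.001, 3.139, 0.001]
ft_force: [-0.0, 0.5, -0.7]
width: 61.1
grasp_force: 0.0
```

Emit:
move_arm(rows=[[0, 0, 0, 0, 0], [0, 0, 0, 0, 0], [0, 0, 0, 0, 0], [0, 0, 0, 0, 0]])

```text
t: 4.9
ee_pos: [451.3, 86.9, 23.1]
orientation: [-0.001, 3.14, 0.0]
ft_force: [0.3, -2.0, 6.7]
width: 40.4
grasp_force: 30.0
```

Emit:
move_arm(rows=[[0, 0, -1, 0, 0], [0, 0, -3, 0, 0], [0, 0, -4, 0, 0], [0, 0, 0, 0, 0]])

```text
t: 5.4
ee_pos: [452.7, 87.3, 105.3]
orientation: [-0.001, 3.136, 0.002]
ft_force: [0.7, -0.0, -1.2]
width: 40.5
grasp_force: 29.4
```

```bash
python3 - <<'E'
from h import *
a=optics.get_image("wrist"); b=optics.get_image("side")
cv2.imwrite("pics/a1.png",np.hstack([cv2.resize(a,(400,300)),cv2.resize(b[120:330,200:480],(400,300))]))
E
```

```text
(no output)
```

View pics/a1.png

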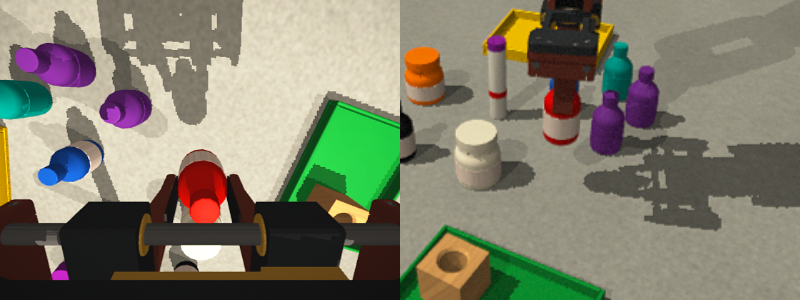

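Bottle is held upright (wrist picture, left half, around (202,195)). The gripper's long side lies along world y. Placing red in the green tray.

Emit:
move_arm(rows=[[-0.1, 4.6, 0, 0, 0], [-0.1, 4.6, 0, 0, 0], [-0.1, 4.6, 0, 0, 0], [-0.1, 4.6, 0, 0, 0], [0, 4.5, 0, 0, 0], [0, 0, 2.5, 0, 0], [0, 0, 2.5, 0, 0], [0, 0, 1.5, 0, 0], [0, 0, 0.6, 0, 0], [0, 0, 0, 0, 0]])

```text
t: 6.75
ee_pos: [454.4, 315.7, 31.3]
orientation: [0.001, -3.141, 0.001]
ft_force: [-1.2, -0.3, -0.8]
width: 40.5
grasp_force: 29.4
```

Emit:
move_arm(rows=[[0, 0, 0.2, 0, 0], [0, 0, 0.1, 0, 0], [0, 0, 0, 0, 0]])

```text
t: 7.12
ee_pos: [454.8, 316.0, 29.1]
orientation: [-0.001, 3.141, 0.001]
ft_force: [-0.5, 0.3, -1.4]
width: 40.6
grasp_force: 29.4
```

Emit:
move_arm(rows=[[0, 0, 0.1, 0, 0], [0, 0, 0, 0, 100], [0, 0, 0, 0, 100], [0, 0, 0, 0, 100], [0, 0, -2, 0, 100], [0, 0, -4, 0, 100], [0, 0, -5, 0, 100], [0, 0, -5, 0, 100], [-0.5, 0, 0, 0, 100], [0, 0, 0, 0, 100]])

```text
t: 8.38
ee_pos: [459.4, 315.7, 187.2]
orientation: [0.001, -3.141, 0.0]
ft_force: [0.0, 0.1, -0.0]
width: 87.7
grasp_force: 0.0
```

```bash
python3 - <<'E'
from h import *
c=cal("wrist"); a=optics.get_image("wrist"); print(c[2],get_obs()["ee_pos"])
try:
  for r in spotter.find_in("wrist","tube_holder")[:2]: print(r["conf"],r["point"],back("wrist",r["point"],55,c))
except Exception as e: print(e)
cv2.imwrite("pics/a2.png",a)
E
```

```text
[384.81924973 315.2658944  379.82986385] [458.81130974 315.36139769 186.43629658]
0.95 [252.0, 257.6] [532.37435974 277.94074316  55.        ]
```

View pics/a2.png

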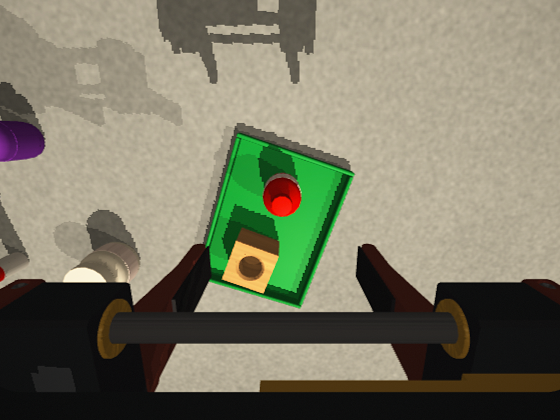

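Red stands upright in the green tray at (282,196); the bore mouth is at (251,268). Locating the bore precisely.

```bash
cat > bore.py <<'E'
from h import *
def top_face(n,c,a,box):
    x0,y0,x1,y1=box; p=cv2.resize(a[y0:y1,x0:x1],None,fx=4,fy=4,interpolation=cv2.INTER_CUBIC)
    h=cv2.cvtColor(p,cv2.COLOR_BGR2HSV); m=((h[...,0]<28)&(h[...,2]>140)&(h[...,1]>40)).astype(np.uint8)
    k,hi=cv2.findContours(m,cv2.RETR_CCOMP,cv2.CHAIN_APPROX_NONE)
    i=max(range(len(k)),key=lambda i:cv2.contourArea(k[i])); o=k[i]
    hs=[k[j] for j in range(len(k)) if hi[0][j][3]==i]; 
    f=lambda q:np.array([back(n,(v[0]/4+x0-.4,v[1]/4+y0-.4),55,c)[:2] for v in q[:,0]]).astype(np.float32)
    print(n,"face",cv2.minAreaRect(f(o)))
    if hs: e=max(hs,key=cv2.contourArea); print(n,"hole",cv2.fitEllipse(f(e)))
E
python3 - <<'E'
from bore import *
c=cal("wrist"); a=optics.get_image("wrist"); top_face("wrist",c,a,(215,225,290,300))
c=cal("top"); a=optics.get_image("top"); top_face("top",c,a,(115,185,160,225))
print(back("wrist",(251,268),55,cal("wrist")),get_obs()["ee_pos"])
E
```

```text
wrist face ((545.1692504882812, 274.57745361328125), (54.9177131652832, 55.262062072753906), 68.83663177490234)
wrist hole ((544.9125366210938, 275.5828552246094), (27.921531677246094, 30.665714263916016), 118.10193634033203)
top face ((543.2755737304688, 276.2094421386719), (55.3203125, 54.10651779174805), 68.4764404296875)
top hole ((544.3762817382812, 276.4025573730469), (30.26755142211914, 31.336875915527344), 127.7291488647461)
[544.34909824 275.96707506  55.        ] [458.62569258 315.33776016 186.07960453]
```

Emit:
move_arm(rows=[[-1.25, -4.6, 0, 0, 100], [-1.25, -4.6, 0, 0, 100], [-1.25, -4.6, 0, 0, 100], [-1.25, -4.6, 0, 0, 100], [-1.25, -4.6, 0, 0, 100], [-1.25, -4.6, 0, 0, 100], [-1.25, -4.6, 0, 0, 100], [-1.2, -4.7, 0, 0, 100], [0, 0, 0, 0, 100], [0, 0, 0, 0, 100]])

```text
t: 9.82
ee_pos: [558.6, -52.7, 186.7]
orientation: [0.0, -3.14, -0.001]
ft_force: [-0.6, 0.5, -0.6]
width: 88.0
grasp_force: 0.0
```

```bash
python3 - <<'E'
from h import *
c=cal("wrist"); a=optics.get_image("wrist"); print(get_obs()["ee_pos"])
q=proj("wrist",(558.6,-53.7,130),c); print(q, proj("wrist",(558.6,-53.7,0),c))
h=cv2.cvtColor(a,cv2.COLOR_BGR2HSV)
m=((abs(h[...,0].astype(int)-147)<14)&(h[...,1]>90)).astype(np.uint8)
n,_,st,ce=cv2.connectedComponentsWithStats(m)
for i in range(1,n):
    if st[i][4]>40: print(st[i],ce[i],back("wrist",ce[i],128,c))
r=[x for x in spotter.regions_of("wrist","brush_tube")]
for x in r: print(x["conf"],x["point"],x["region"].sum())
cv2.imwrite("pics/a3.png",a)
E
```

```text
[558.61564359 -52.18017938 186.94262105]
[282.44188958 217.52071918] [282.62675608 189.15198511]
[243   0  42  26 809] [264.11495674  10.18046972] [398.84268494 -67.21320817 128.        ]
[ 308   13   47   59 2101] [330.98096145  41.53974298] [419.53408799 -16.71872375 128.        ]
[268 202  30  32 746] [282.69436997 217.48927614] [559.16657967 -53.4790183  128.        ]
0.95 [286.4, 209.0] 1179
```

View pics/a3.png

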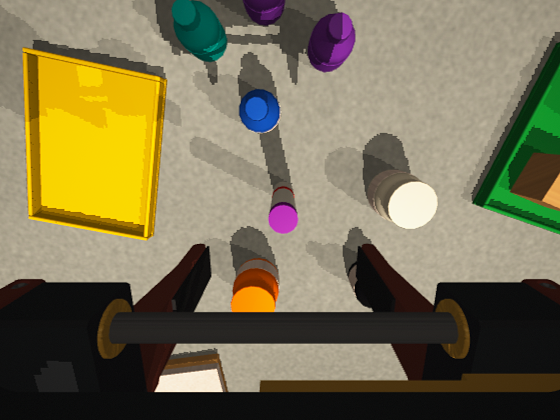

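The tube cap at (283,217) matches the prediction. Descend and grip.

Emit:
move_arm(rows=[[0, -0.1, 3, 0, 100], [0, 0, 3, 0, 100], [0, 0, 3, 0, 100], [0, 0, 2.8, 0, 100], [0, 0, 0, 0, 100], [0, 0, 0, 0, 0], [0, 0, 0, 0, 0], [0, 0, 0, 0, 0], [0, 0, 0, 0, 0], [0, 0, 0, 0, 0]])

```text
t: 11.18
ee_pos: [559.4, -54.1, 69.9]
orientation: [-0.001, 3.141, -0.0]
ft_force: [0.1, 0.2, -0.0]
width: 41.5
grasp_force: 0.0
```

Emit:
move_arm(rows=[[0, 0, 0, 0, 0], [0, 0, 0, 0, 0], [0, 0, 0, 0, 0], [0, 0, 0, 0, 0], [0, 0, 0, 0, 0]])

```text
t: 11.8
ee_pos: [559.3, -54.0, 69.6]
orientation: [0.001, -3.141, 0.0]
ft_force: [0.3, 0.1, -0.3]
width: 25.3
grasp_force: 30.0
```

Emit:
move_arm(rows=[[0, 0, -1, 0, 0], [0, 0, -3, 0, 0], [0, 0, -4, 0, 0], [0, 0, -4, 0, 0], [0.3, 5.5, 0, 0, 0], [0.3, 5.5, 0, 0, 0], [0.3, 5.5, 0, 0, 0], [0.3, 5.5, 0, 0, 0], [0.3, 5.5, 0, 0, 0], [0, 5.5, 0, 0, 0]])

```text
t: 13.05
ee_pos: [543.6, 277.7, 190.3]
orientation: [-0.001, 3.141, 0.0]
ft_force: [0.3, -1.4, -1.5]
width: 25.4
grasp_force: 30.0
```

Emit:
move_arm(rows=[[0, 0, 2, 0, 0], [0, 0, 2, 0, 0], [0, 0, 1.2, 0, 0], [0, 0, 0, 0, 0], [0, 0, 0, 0, 0]])

```text
t: 13.68
ee_pos: [544.6, 276.0, 138.5]
orientation: [-0.001, 3.141, 0.001]
ft_force: [-0.1, 0.1, -0.9]
width: 25.3
grasp_force: 30.0
```

```bash
python3 - <<'E'
from h import *
print(get_obs()["ee_pos"])
E={}
ims=[]
for n in ("side","wrist","top"):
    c=cal(n); a=optics.get_image(n); o=get_obs()["ee_pos"]
    print(n,"pred cap",proj(n,(o[0],o[1],o[2]+61),c),"pred foot",proj(n,(o[0],o[1],o[2]-69),c),"bore",proj(n,(544.6,275.7,55),c))
    h=cv2.cvtColor(a,cv2.COLOR_BGR2HSV)
    m=((abs(h[...,0].astype(int)-147)<14)&(h[...,1]>90)).astype(np.uint8)
    k,_,st,ce=cv2.connectedComponentsWithStats(m)
    print([(st[i].tolist(),ce[i].round()) for i in range(1,k) if st[i][4]>40])
    ims.append(a)
cv2.imwrite("pics/a4.png",np.hstack([cv2.resize(ims[0][190:370,140:340],(440,396)),cv2.resize(ims[1][100:380,150:400],(354,396))]))
E
```

```text
[544.62827417 275.95670932 138.46560262]
side pred cap [229.13554843 225.31087252] pred foot [236.27305918 294.7749189 ] bore [237.09735123 301.31067954]
[([333, 166, 48, 63, 1549], array([356., 199.])), ([236, 220, 4, 18, 52], array([238., 228.]))]
wrist pred cap [284.02452771 285.05266895] pred foot [283.54695825 213.43476193] bore [283.1892988  209.19488637]
[([0, 28, 27, 49, 1011], array([11., 55.])), ([257, 252, 53, 57, 2390], array([283., 280.]))]
top pred cap [117.12107315 189.03531524] pred foot [134.02418791 202.52541215] bore [135.82915823 203.86643585]
[([254, 264, 16, 13, 149], array([261., 270.])), ([286, 287, 17, 14, 177], array([294., 293.]))]
```

View pics/a4.png

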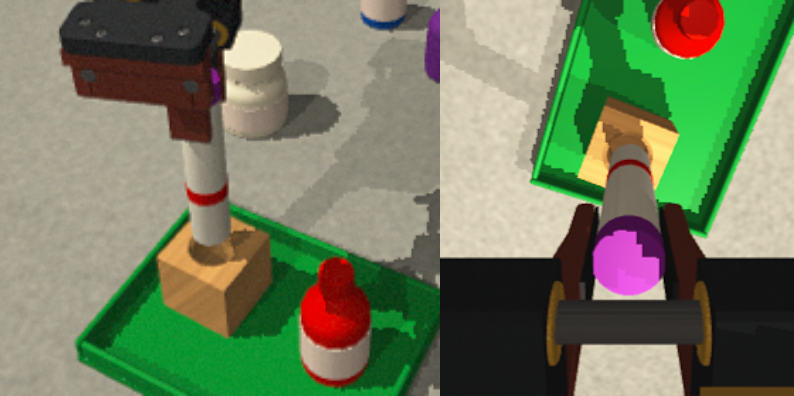

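The foot sits over the bore in both views: side foot about (236,295), as predicted. Inserting.

Emit:
move_arm(rows=[[0, 0, 0.8, 0, 0], [0, 0, 0.8, 0, 0], [0, 0, 0.6, 0, 0], [0, 0, 0, 0, 0]])

```text
t: 14.32
ee_pos: [543.6, 275.7, 114.8]
orientation: [0.001, -3.14, 0.001]
ft_force: [-0.4, 0.8, -2.0]
width: 25.4
grasp_force: 30.0
```

Emit:
move_arm(rows=[[0, 0, 0.8, 0, 0], [0, 0, 0.8, 0, 0], [0, 0, 0.8, 0, 0], [0, 0, 0.4, 0, 0], [0, 0, 0.2, 0, 0], [0, 0, 0, 0, 0]])

```text
t: 15.08
ee_pos: [544.1, 276.0, 85.6]
orientation: [0.001, -3.141, 0.0]
ft_force: [0.1, -0.1, -0.9]
width: 25.2
grasp_force: 30.0
```

Emit:
move_arm(rows=[[0, 0, 0.1, 0, 0], [0, 0, 0, 0, 100], [0, 0, 0, 0, 100], [0, 0, 0, 0, 100], [0, 0, 0, 0, 100], [0, 0, -3, 0, 100], [0, 0, -4, 0, 100], [0, 0, -4, 0, 100], [0, 0, 0, 0, 100], [0, 0, 0, 0, 100]])

```text
t: 16.32
ee_pos: [543.6, 275.8, 194.2]
orientation: [0.001, -3.141, 0.0]
ft_force: [-0.7, -1.2, -1.0]
width: 87.6
grasp_force: 0.0
```

```bash
python3 - <<'E'
from h import *
a=optics.get_image("side"); cv2.imwrite("pics/a5.png",cv2.resize(a[190:370,140:340],(500,450)))
E
```

```text
(no output)
```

View pics/a5.png

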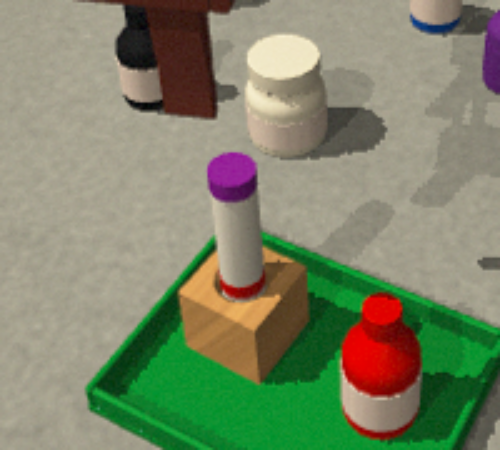

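The tube is fully in, with the red band sitting right at the holder top (crop (243,288)). Now the blue bottle.

Emit:
move_arm(rows=[[1.1, -4.4, 0, 0, 100], [1, -4.4, 0, 0, 100], [1, -4.4, 0, 0, 100], [1, -4.4, 0, 0, 100], [1, -4.5, 0, 0, 100], [1, -4.5, 0, 0, 100], [1, -4.4, 0, 0, 100], [1, -4.4, 0, 0, 100], [0, 0, 3, 0, 100], [0, 0, 1, 0, 100]])

```text
t: 17.62
ee_pos: [461.3, -78.2, 152.4]
orientation: [-0.001, -3.137, -0.001]
ft_force: [0.1, -0.2, 0.4]
width: 87.5
grasp_force: 0.0
```

Emit:
move_arm(rows=[[0, 0, 3, 0, 100], [0, 0, 3.5, 0, 100], [0, 0, 3.5, 0, 100], [0, 0, 2, 0, 100], [0, 0, 1.1, 0, 100], [0, 0, 0, 0, 0], [0, 0, 0, 0, 0], [0, 0, 0, 0, 0], [0, 0, 0, 0, 0], [0, 0, 0, 0, 0]])

```text
t: 18.88
ee_pos: [463.5, -78.2, 24.0]
orientation: [-0.001, 3.141, -0.0]
ft_force: [0.5, 1.3, 0.5]
width: 41.5
grasp_force: 11.9
```

Emit:
move_arm(rows=[[0, 0, 0, 0, 0], [0, 0, 0, 0, 0], [0, 0, 0, 0, 0]])

```text
t: 19.25
ee_pos: [463.6, -78.1, 23.9]
orientation: [-0.001, 3.141, -0.0]
ft_force: [-0.2, 1.5, 5.7]
width: 39.5
grasp_force: 30.0
```

Emit:
move_arm(rows=[[0, 0, -1, 0, 0], [0, 0, -3, 0, 0], [0, 0, -4, 0, 0], [0.1, -3.9, 0, 0, 0], [0.1, -3.9, 0, 0, 0], [0.1, -3.9, 0, 0, 0], [0.1, -3.9, 0, 0, 0], [0, -3.9, 0, 0, 0], [0, 0, 0, 0, 0], [0, 0, 0, 0, 0]])

```text
t: 20.5
ee_pos: [458.8, -272.5, 103.6]
orientation: [0.0, -3.141, -0.001]
ft_force: [0.3, 0.9, -1.6]
width: 39.9
grasp_force: 29.5
```

Emit:
move_arm(rows=[[0, 0, 2.5, 0, 0], [0, 0, 2.5, 0, 0], [0, 0, 1.5, 0, 0], [0, 0, 0.6, 0, 0], [0, 0, 0.3, 0, 0], [0, 0, 0, 0, 0], [0, 0, 0, 0, 0]])

```text
t: 21.38
ee_pos: [459.9, -273.4, 30.3]
orientation: [-0.001, 3.141, -0.001]
ft_force: [-0.2, -0.4, -2.5]
width: 39.8
grasp_force: 29.5
```

Emit:
move_arm(rows=[[0, 0, 0.1, 0, 0], [0, 0, 0, 0, 100], [0, 0, 0, 0, 100], [0, 0, 0, 0, 100], [0, 0, -2, 0, 100], [0, 0, -4, 0, 100], [0, 0, -5, 0, 100], [0, 0, -5, 0, 100], [-1, 4, 0, 0, 100], [-1, 4, 0, 0, 100]])

```text
t: 22.62
ee_pos: [479.9, -192.6, 189.7]
orientation: [0.001, 3.14, -0.001]
ft_force: [-0.3, 1.0, -0.4]
width: 87.9
grasp_force: 0.0
```

Emit:
move_arm(rows=[[-1.3, 4.7, 0, 0, 100], [-1.3, 4.7, 0, 0, 100], [-1.3, 4.7, 0, 0, 100], [-1.3, 4.7, 0, 0, 100], [-1.3, 4.7, 0, 0, 100], [-1.4, 4.4, 0, 0, 100], [0, 0, 0, 0, 100], [0, 0, 0, 0, 100]])

```text
t: 23.62
ee_pos: [557.6, 85.6, 188.4]
orientation: [0.002, -3.141, 0.001]
ft_force: [-1.0, -0.0, -0.3]
width: 87.7
grasp_force: 0.0
```

```bash
python3 - <<'E'
from h import *
c=cal("wrist"); a=optics.get_image("wrist"); print(get_obs()["ee_pos"])
m=region("wrist","white_jar",proj("wrist",(559.5,85.5,50),c))
print(fit([("wrist",c,m)],J,(559.5,85.5)))
cv2.imwrite("pics/a6.png",np.hstack([cv2.resize(a,(400,300)),cv2.resize(optics.get_image("side")[100:280,180:420],(400,300))]))
E
```

```text
[557.6765559   85.0996932  188.48115999]
(array([559.5,  85.5]), np.float64(1.0))
```

View pics/a6.png

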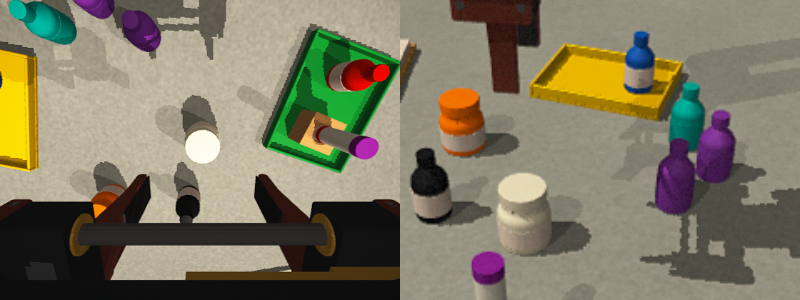

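Blue stands in the yellow tray. The jar lid at (283,204) is centred between the fingers. Descend and grip.

Emit:
move_arm(rows=[[-0.2, 0, 3.5, 0, 100], [0, 0, 3.5, 0, 100], [0, 0, 3.5, 0, 100], [0, 0, 3.5, 0, 100], [0, 0, 2.4, 0, 100], [0, 0, 1, 0, 100], [0, 0, 0, 0, 0], [0, 0, 0, 0, 0], [0, 0, 0, 0, 0], [0, 0, 0, 0, 0]])

```text
t: 25.02
ee_pos: [560.8, 86.0, 15.4]
orientation: [-0.001, 3.14, 0.0]
ft_force: [1.3, -0.7, 1.4]
width: 54.6
grasp_force: 26.9
```

Emit:
move_arm(rows=[[0, 0, 0, 0, 0], [0, 0, 0, 0, 0], [0, 0, 0, 0, 0]])

```text
t: 25.4
ee_pos: [560.8, 86.1, 15.3]
orientation: [-0.001, 3.14, 0.0]
ft_force: [-1.2, 0.0, 6.6]
width: 54.2
grasp_force: 28.0
```

Emit:
move_arm(rows=[[0, 0, -1, 0, 0], [0, 0, -3, 0, 0], [0, 0, -4, 0, 0], [0, 0, -2, 0, 0], [0.1, -5.4, 0, 0, 0], [0.1, -5.4, 0, 0, 0], [0.2, -5.4, 0, 0, 0], [0.2, -5.4, 0, 0, 0], [0.2, -5.4, 0, 0, 0], [0.2, -5.4, 0, 0, 0]])

```text
t: 26.65
ee_pos: [549.7, -239.5, 114.8]
orientation: [0.001, -3.141, -0.001]
ft_force: [1.6, 0.6, -1.4]
width: 54.5
grasp_force: 26.2
```

Emit:
move_arm(rows=[[0.2, -3, 0, 0, 0], [0, -2.4, 0, 0, 0], [0, 0, 3, 0, 0], [0, 0, 3, 0, 0], [0, 0, 2, 0, 0], [0, 0, 1, 0, 0], [0, 0, 0.3, 0, 0], [0, 0, 0, 0, 0], [0, 0, 0, 0, 0]])

```text
t: 27.78
ee_pos: [549.1, -292.3, 22.6]
orientation: [-0.001, 3.14, -0.001]
ft_force: [0.2, 0.2, -1.4]
width: 54.4
grasp_force: 26.2
```

Emit:
move_arm(rows=[[0, 0, 0.2, 0, 0], [0, 0, 0, 0, 0], [0, 0, 0, 0, 100], [0, 0, 0, 0, 100], [0, 0, 0, 0, 100], [0, 0, 0, 0, 100], [0, 0, -2, 0, 100], [0, 0, -4, 0, 100], [0, 0, -5, 0, 100], [0, 0, -5, 0, 100]])

```text
t: 29.02
ee_pos: [548.5, -292.0, 182.6]
orientation: [-0.001, 3.141, -0.001]
ft_force: [0.2, -0.2, 0.8]
width: 87.8
grasp_force: 0.0
```

Emit:
move_arm(rows=[[3, 2, 0, 0, 100], [3, 2, 0, 0, 100], [3, 2, 0, 0, 100], [0, 0, 0, 0, 100]])

```text
t: 29.52
ee_pos: [456.8, -231.0, 180.9]
orientation: [-0.002, 3.142, -0.0]
ft_force: [0.5, -0.6, -0.4]
width: 87.8
grasp_force: 0.0
```

```bash
python3 - <<'E'
from h import *
a=optics.get_image("side"); b=optics.get_image("wrist")
cv2.imwrite("pics/a7.png",np.hstack([cv2.resize(a[60:420,80:460],(422,400)),cv2.resize(b,(378,400))]))
for l,p,s,x0 in [("white_jar",J,(285,150),(549,-292)),("blue_bottle",B,(328,140),(460,-273)),("black_bottle",B,(198,212),(677,59)),("orange_jar",J,(217,174),(682,-88))]:
    c=cal("side")
    try: print(l,fit([("side",c,region("side",l,np.array(s)))],p,x0))
    except Exception as e: print(l,e)
E
```

```text
white_jar (array([ 550.25482178, -299.88973999]), np.float64(0.04863221884498481))
blue_bottle (array([ 459.72577667, -282.47510147]), np.float64(0.07160194174757284))
black_bottle (array([677.72223949,  59.5435214 ]), np.float64(0.06681004578881644))
orange_jar (array([682.85273075, -87.89325094]), np.float64(0.04011268295670278))
```

View pics/a7.png

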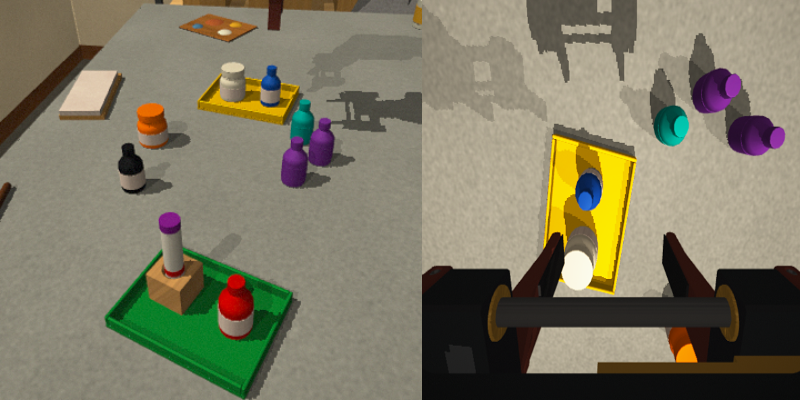

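The pictures show both kits complete and upright, the black bottle and orange jar unmoved, and the gripper clear. Handing in.

```bash
python3 -c "
from workcell import close_job
print(close_job())"
```

```text
the job is handed in; nothing more can be done
None
```

Both kits are made up and the job is handed in at about 30 s of the 134 s; the last camera check showed all four pieces in place and upright, with the black bottle and orange jar unmoved, but the hand-in gave no verdict.

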